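# Pull the orange filter slide and check it against the light panel

## Robot

A 6-joint arm with a two-finger parallel gripper is mounted at the origin on a cart in front of the work surface, level with it; the furniture and walls round the work are solid. World frame = base frame: x ahead of the robot, y to its left, z up, the work surface at z = 0. Lengths are in mm, angles in rad, forces in N, time in s.
With the tool pointing down it reaches from about 350 to 925 mm from the base axis. Payload 6.4 kg.
Tool frame: the origin (TCP) lies at the very end of the fingers, on their centre line; the grasp point (between the pads) lies robot.tcp_to_grasp behind it (robot.tcp_to_grasp is the distance from the TCP to the grasp point, in mm); z points along the fingers, y is the line along which they close (so a half turn about z gives the same grasp; the last joint's range is limited). The gripper opens to 94 mm and grips with 3 to 60 N. Pads are 16 mm wide; open, the fingers measure 119 mm over their backs; the gripper's body (75 mm by 177 mm) begins 78 mm behind the grasp point.
Start: joints at [-1.338, 0.245, 1.558, -0, 1.339, -0.174], TCP at [257.193, -596.964, 205.455] pointing down, gripper open.
Joint ranges: [-3.13, 3.13], [-1.02, 2.26], [0.13, 2.54], [-0.95, 4.09], [0.21, 2.88], [-2.74, 2.74]. Speed limits (rad/s): [2.57, 2.57, 3.14, 3.14, 3.14, 3.14].

## Interface

Orientations are given as a unit quaternion [w, x, y, z].
In Python, from rig import robot gives the robot as it stands. The module is installed in compiled form; this text tells all that it offers.
- The arm moves only by the shell command python3 -m pendant 'ROWS'. ROWS is JSON, a list of rows, each an object of numbers: "gripper": the gripper command: -1 is fully open, 1 is shut, values between are in proportion; "tx", "ty", "tz": the shift along the world's x, y, z each as a share of 0.8 m, from -1 to 1; "ax", "ay", "az": the turn, a rotation vector about the world's x, y, z each as a share of 90 degrees, from -1 to 1. A call has 1 to 12 rows; each row is the pose to reach, as a shift and turn from the pose commanded when the call began; what a row does not reach only later rows make up. A row lasts 1/12 s, in which the tool goes at most 41.7 mm and 7.16 degrees, less where a joint would pass 70% of its speed; a pose out of reach is approached as far as the arm can. A call with a number of a shift or a turn outside -1 to 1 is refused whole. A call with a gripper value outside its range is refused whole. The fingers move at their own pace and stop on an object; the grip force is fixed at half the most. Time passes only in rows, so rows that repeat a pose let the fingers close. It gives the time, the measured TCP pose, the force, the opening and the grip force at its end, in the units of the state.
- robot.observe(): the state, without advancing time (a new reading comes with each control period).
- robot.get_image(name): name is "side" or "top" or "wrist"; returns (picture, depth): 384x512x3 uint8, red, green, blue; 384x512 float32, mm along the optical axis (not along the pixel's ray), 0 where there is no reading.
- robot.camera_params(name): a dict with "vertical_fov" (degrees; the focal length in pixels is half the picture's height over the tangent of half this angle, whatever the lens; pixels are square), "cx", "cy" (the principal point, pixels), "xyz" and "orientation" of the camera in the world. Camera axes: x right, y up, looking along -z (the intrinsics and any distortion apply to the point x, -y, -z); pixel columns grow to the right and rows downward; lengths in mm; the calibration is good to about 2 mm. The wrist camera is an equidistant fisheye: a pixel r from the principal point sees the ray r / f radians off the axis. A picture is of the moment at which its call begins: read the wrist's pose just before it. camera_params takes no time and is no camera call; for the wrist camera it gives the pose at the moment of the call.
- robot.finish_job(): hands the job in; it is judged then, once.
The state is a dict: "time": time; "q": joint angles; "dq": joint speeds; "joint_torque": joint torques, N m; "tool_pos": TCP position; "ee_rot": TCP orientation; "force": force on the tool from outside, world axes, zero at the start; "ft_torque": the same for the moment, N m; "finger_gap": finger opening in mm; "gripper_force": force on a finger pad.
Only numpy, scipy, OpenCV 4.12 (cv2) and the standard library are available. Lean on these libraries where they do the work, as an engineer would, in place of code of your own. Each camera call takes 0.05 s, during which the arm holds its last target. There are 200 camera calls.

## Task

Swing the white hood on top of the light source up and leave it standing open, then draw the filter slide with the orange tab straight up out of its slot and hold it up to the lit inspection panel for checking: hanging upright, glass centred on the panel and parallel to it, about 5 cm in front of the lit face. The slide is delicate, so take it with a light grip, well under 20 N; do not touch the panel, leave the blue slide seated and the other things on the bench alone. Finish while holding the slide still in front of the panel; do not put it down or let go.

Things in the scene. Friction and masses are not known exactly. Their poses are not given: they have to be found in the camera images.
- light_source: White bench-top lamp housing, fixed, 190 deep (x) x 170 wide (y) x 86 mm high. Origin under its middle on the worktop; z up; its front (dark fascia with knob and switch) faces its own -x. On top a dark deck at z = 80 mm with two slots, under the hood; cheeks beside the deck end at 82 mm.
- hood (a joint): Opening angle of the hood in rad: 0 shut, 1.57 standing vertical, 1.9 its stop, leaning back. The hinge line is along the housing's y axis, behind the slots. The hinge is stiff: the hood stays at any angle at which it is left, and needs about 3 N at its grip to move.
- hood_hinge (a point): Middle of the hood's hinge line, fixed to the housing: 33 mm behind its origin (+x) and 81.5 mm up.
- hood_grip (a point): Where to pinch the black grip fin on the hood's top, near its front edge: 12 mm thick (housing y), 24 long, 30 tall; this point is in its middle, 18 mm above the hood's top face. Hood shut: 96 mm in front of and 56 mm above the hinge line; it circles about the hinge, up and back. The hood is a box, open below, 118 long (from hinge to front), 146 wide, 38 mm high.
- slot_left (a point): Mouth of the slot on the housing's left (+y), on the deck. Slots are 52 mm long (housing x), 7 mm wide, 60 mm deep, 30 mm in front of the housing's origin, at y = +32 and -32 mm.
- slot_right (a point): Mouth of the slot on the housing's right (-y). Either slide may stand in either slot.
- orange_filter_glass (a point): Centre of the glass of the slide with the orange tab (35 to 75 g, hidden under the hood at first). z up to the tab, y normal to the glass (housing y when seated). Black frame 50 (x) x 5 (y) x 56 mm (z) round this point, 28 mm below the deck when seated; must rise 56 mm to leave the slot. A flange 58 x 14 x 4 mm on the frame rests on the deck. The frame bends above 20 N a finger.
- orange_filter_tab (a point): Centre of the orange tab to pinch: 26 mm (x) x 8 mm thick (y) x 28 mm tall, 46 mm above the glass centre; its foot is the flange's top, 84 mm above the worktop when seated.
- blue_filter_glass (a point): Glass centre of the other slide, of the same shape, with blue tab and blue glass, in the other slot. It stays seated.
- light_panel: Inspection light, fixed: an upright white panel 118 mm wide (y), 104 high, 14 thick, its top 129 mm above the worktop, on a 10 mm high dark foot that reaches 30 mm in front of the lit face. z up; the lit face looks along its own -x.
- panel_face (a point): Centre of the lit face (102 x 88 mm), 77 mm above the worktop; axes as the light panel's.
- objective_case_mid (a point): Middle of a black screw-top lens case, 43 mm across, 66 mm tall, standing left: bystander.
- hex_driver: Hex screwdriver with a red handle, 169 mm long, 20 mm high, lying at the left: bystander.
- marker: White and blue marker pen, 135 mm long, 16 mm high, lying near the front edge: bystander.
- tweezers: Fine steel tweezers, 124 mm long, 10 mm high, lying left of the light source's front: bystander.
Mind the look-alikes: they are no part of the job. Leave any green look-alike of the light_panel alone.

How it is judged:
By the outcome, as a careful person would: the job done as asked, in the order asked, and still so for the second after the job is handed in, while the arm keeps its last pose, push and grip.
It also fails if it takes over 54 s, if anything falls off the work surface, if the arm or the gripper's body presses on something with over 40 N, if the wrist force passes 120 N, or if a joint passes its speed limit or range.

## Working session

There is one attempt and no reset: what is moved stays moved. The work goes in short steps, Python scripts to look and compute and a shell command to move; the robot and the scene stay as the last step left them, time stands still between calls to the robot, and variables do not carry over. Pictures are saved under pics/ and viewed, at most 11 in all, crops included, and the job is handed in when it is done.

```bash
mkdir -p pics; python3 - <<'E'
from rig import robot
import cv2,numpy as np
print(robot.tcp_to_grasp,robot.observe())
for n in("side","top"):
    p,d=robot.get_image(n); print(n,robot.camera_params(n)); cv2.imwrite(f"pics/{n}0.png",p[:,:,::-1]); np.savez(f"{n}0.npz",p=p,d=d)
E
```

```text
18.8 {'time': 0.0, 'q': array([-1.33814111e+00,  2.45788934e-01,  1.55899205e+00, -1.06030605e-05,
        1.33869460e+00, -1.74101537e-01]), 'dq': array([-0.00209192, -0.00085699, -0.00078102, -0.00065709, -0.00118505,
        0.00105673]), 'joint_torque': array([ 5.16550608e-04, -4.15832341e+01, -3.14600873e+01,  6.85163727e-02,
        3.32915888e-02, -1.32222231e-04]), 'tool_pos': array([ 257.02416982, -596.3784833 ,  204.37324832]), 'ee_rot': array([-9.40913491e-04,  9.79389125e-01,  2.01980332e-01, -3.27152760e-05]), 'force': array([ 0.95648616,  0.31710449, -0.15144848]), 'ft_torque': array([-0.0592287 , -0.07507709, -0.02076272]), 'gripper_force': 0.0, 'finger_gap': 93.88613706618668}
side {'vertical_fov': 51.43197692981332, 'cx': 248.40840576070914, 'cy': 197.30424378839467, 'xyz': array([1081.20045736, -395.85800366, 1361.9721266 ]), 'orientation': array([0.84062222, 0.22283917, 0.11886334, 0.47913306])}
top {'vertical_fov': 56.492250187536555, 'cx': 254.04164199140146, 'cy': 191.47051217129567, 'xyz': array([ 387.47780988,  -33.58002823, 1465.31612533]), 'orientation': array([-0.7020488 , -0.03142628,  0.018881  ,  0.71118449])}
```

View pics/top0.png

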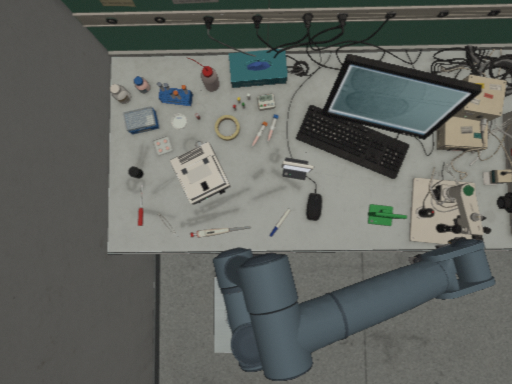

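View pics/side0.png

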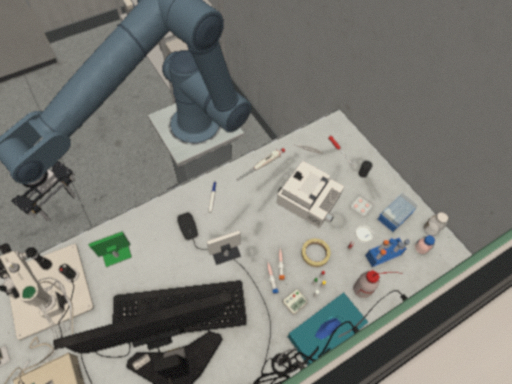

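The top view shows the white light source at about (200,173) and the white inspection panel with its dark foot at (296,168). At (383,215) is a green look-alike of the panel, which I leave alone. The white panel fits the description because it is white with a dark foot, so I'll confirm it in an enlarged crop.

```bash
cat > h.py <<'E'
import numpy as np,cv2
from scipy.spatial.transform import Rotation as R
from rig import robot
def rot(q): return R.from_quat([q[1],q[2],q[3],q[0]])
def cam(n):
    c=robot.camera_params(n); f=192/np.tan(np.radians(c["vertical_fov"]/2)); return c,f
def rays(n,uv,c=None):
    c0,f=cam(n); c=c or c0; uv=np.atleast_2d(uv).astype(float)
    x=(uv[:,0]-c["cx"])/f; y=(uv[:,1]-c["cy"])/f
    if n=="wrist":
        r=np.hypot(x,y)+1e-12; d=np.c_[x/r*np.sin(r),-y/r*np.sin(r),-np.cos(r)]
    else: d=np.c_[x,-y,-np.ones_like(x)]
    return np.array(c["xyz"]),rot(c["orientation"]).apply(d)
def onplane(n,uv,z,c=None):
    o,d=rays(n,uv,c); return o+d*((z-o[2])/d[:,2])[:,None]
def cloud(n,depth,c=None):
    h,w=depth.shape; u,v=np.meshgrid(np.arange(w),np.arange(h))
    o,d=rays(n,np.c_[u.ravel(),v.ravel()],c)
    cc=c or robot.camera_params(n); fz=rot(cc["orientation"]).apply([0,0,-1]); d=d/(d@fz)[:,None]
    return (o+d*depth.ravel()[:,None]).reshape(h,w,3)
E
python3 - <<'E'
from h import *
T=np.load("top0.npz");S=np.load("side0.npz")
def crop(p,x0,y0,w,h,k=4): return cv2.resize(p[y0:y0+h,x0:x0+w,::-1],None,fx=k,fy=k,interpolation=cv2.INTER_CUBIC)
a=crop(T["p"],165,135,100,75);b=crop(T["p"],265,135,100,75)
c=crop(S["p"],265,150,100,75);d=crop(S["p"],180,215,100,75)
cv2.imwrite("pics/crops.png",np.vstack([np.hstack([a,b]),np.hstack([c,d])]))
P=cloud("top",T["d"])
m=(T["d"]>0)
def blob(x0,y0,x1,y1,z0,z1):
    q=P[y0:y1,x0:x1].reshape(-1,3); return q[(q[:,2]>z0)&(q[:,2]<z1)]
print("table z",np.median(P[230:240,120:200,2]))
for z0,z1 in((60,100),(100,135),(135,170)):
    q=blob(160,130,240,210,z0,z1);print(z0,len(q),q.mean(0) if len(q) else 0)
q=blob(160,130,240,210,60,135); print(cv2.minAreaRect(q[:,:2].astype(np.float32)))
q=blob(160,130,240,210,108,132); print("hood",np.median(q[:,2]),cv2.minAreaRect(q[:,:2].astype(np.float32)))
q=blob(270,140,325,200,90,150); print("panel",len(q),np.median(q[:,2]),cv2.minAreaRect(q[:,:2].astype(np.float32)))
E
```

```text
table z 0.4763715734907237
60 954 [587.35767442 206.07233724  83.24031687]
100 1185 [540.96845675 191.61679255 119.21110374]
135 23 [506.93799429 174.96656375 146.77382165]
((570.3274536132812, 205.66659545898438), (219.50343322753906, 170.21974182128906), 25.416942596435547)
hood 119.4195382071955 ((541.65380859375, 192.17568969726562), (119.02723693847656, 146.33154296875), 25.57632064819336)
panel 165 126.31012912694405 ((582.0852661132812, -177.06263732910156), (115.34808349609375, 15.88658618927002), 79.58084869384766)
```

View pics/crops.png

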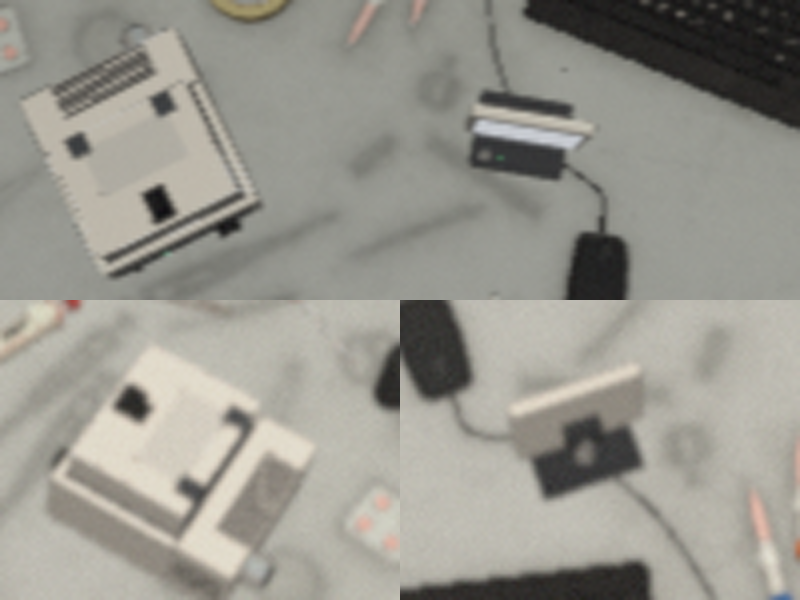

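The crops show a single white panel: the lit face (bluish strip) with its dark foot towards the robot, crop about (530,130), or (297,168) in the top view. The green one is a look-alike. The light source has its black grip fin at crop (160,203), fascia towards the robot. The hood rectangle measures 119 x 146 mm at z≈119, which matches the given size, with yaw about 25.5°. That puts the fin at about (508,176,137) and the hinge at about (595,218,81.5). I'll move above the fin.

```bash
python3 -m pendant '[{"gripper":-1,"tz":0.1},{"gripper":-1,"tz":0.1},{"gripper":-1,"tx":0.15,"ty":0.48,"tz":0.1},{"gripper":-1,"tx":0.15,"ty":0.48,"tz":0.1},{"gripper":-1,"tx":0.15,"ty":0.48,"tz":0.1},{"gripper":-1,"tx":0.15,"ty":0.48,"tz":0.1},{"gripper":-1,"tx":0.15,"ty":0.48,"tz":0.1},{"gripper":-1,"tx":0.15,"ty":0.48,"tz":0.1},{"gripper":-1,"tx":0.15,"ty":0.48,"tz":0.1},{"gripper":-1,"tx":0.15,"ty":0.48,"tz":0.1},{"gripper":-1,"tx":0.15,"ty":0.48,"tz":0.1},{"gripper":-1,"tx":0.15,"ty":0.48,"tz":0.1}]' && python3 -m pendant '[{"gripper":0,"tx":0.15,"ty":0.48},{"gripper":0,"tx":0.15,"ty":0.48},{"gripper":0,"tx":0.15,"ty":0.48},{"gripper":0,"tx":0.15,"ty":0.48},{"gripper":0,"tx":0.15,"ty":0.48},{"gripper":0,"tx":0.15,"ty":0.48},{"gripper":0,"tx":0.15,"ty":0.48},{"gripper":0,"tx":0.15,"ty":0.48},{"gripper":0,"tx":0.15,"ty":0.48},{"gripper":0,"tx":0.15,"ty":0.48},{"gripper":0,"tx":0.15,"ty":0.48},{"gripper":0,"tx":0.15,"ty":0.48}]'
python3 - <<'E'
from h import *
o=robot.observe(); print(o["time"],o["tool_pos"],o["ee_rot"],o["q"],o["finger_gap"])
c=robot.camera_params("wrist");p,d=robot.get_image("wrist");print(c)
np.savez("w1.npz",p=p,d=d,**c); cv2.imwrite("pics/w1.png",p[:,:,::-1])
E
```

```text
0.1 [ 257.08697402 -596.42373977  204.48500426] [-8.56980250e-04  9.79381169e-01  2.02019286e-01 -1.03699908e-05] [-1.33807931e+00  2.45737926e-01  1.55884485e+00  3.02887469e-05
  1.33872371e+00 -1.74128686e-01] 94.09210140756282
{'vertical_fov': 65.70646984690485, 'cx': 254.0133571773195, 'cy': 190.41681462069278, 'xyz': array([ 332.37422139, -564.41655739,  382.93085899]), 'orientation': array([ 0.82739507, -0.11593069,  0.07753804, -0.54402695])}$[0]: bad value
```

View pics/w1.png

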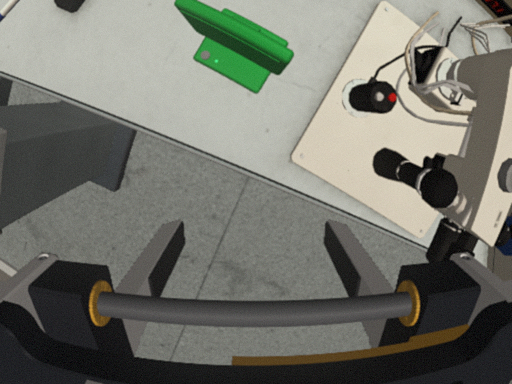

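The arm had not moved, because the rows need every key. The wrist picture shows only the green look-alike at about (240,45), the microscope and the fingers at (165,280) and (350,270).

```bash
python3 -m pendant '[{"gripper":-1,"tx":0,"ty":0,"tz":0.1,"ax":0,"ay":0,"az":0},{"gripper":-1,"tx":0,"ty":0,"tz":0.1,"ax":0,"ay":0,"az":0},{"gripper":0,"tx":0.15,"ty":0.48,"tz":0.1,"ax":0,"ay":0,"az":0.02},{"gripper":0,"tx":0.15,"ty":0.48,"tz":0.1,"ax":0,"ay":0,"az":0.02},{"gripper":0,"tx":0.15,"ty":0.48,"tz":0.1,"ax":0,"ay":0,"az":0.02},{"gripper":0,"tx":0.15,"ty":0.48,"tz":0.1,"ax":0,"ay":0,"az":0.02},{"gripper":0,"tx":0.15,"ty":0.48,"tz":0.1,"ax":0,"ay":0,"az":0.02},{"gripper":0,"tx":0.15,"ty":0.48,"tz":0.1,"ax":0,"ay":0,"az":0.02},{"gripper":0,"tx":0.15,"ty":0.48,"tz":0.1,"ax":0,"ay":0,"az":0.02},{"gripper":0,"tx":0.15,"ty":0.48,"tz":0.1,"ax":0,"ay":0,"az":0.02},{"gripper":0,"tx":0.15,"ty":0.48,"tz":0.1,"ax":0,"ay":0,"az":0.02},{"gripper":0,"tx":0.15,"ty":0.48,"tz":0.1,"ax":0,"ay":0,"az":0.02}]'
```

```text
time: 1.15
tool_pos: [377.5, -209.9, 285.3]
ee_rot: [-0.0, 0.976, 0.218, 0.0]
force: [-0.5, -0.6, 0.3]
finger_gap: 46.8
gripper_force: 0.0
```

```bash
python3 -m pendant '[{"gripper":0,"tx":0.15,"ty":0.475,"tz":0,"ax":0,"ay":0,"az":0},{"gripper":0,"tx":0.15,"ty":0.475,"tz":0,"ax":0,"ay":0,"az":0},{"gripper":0,"tx":0.15,"ty":0.475,"tz":0,"ax":0,"ay":0,"az":0},{"gripper":0,"tx":0.15,"ty":0.475,"tz":0,"ax":0,"ay":0,"az":0},{"gripper":0,"tx":0.15,"ty":0.475,"tz":0,"ax":0,"ay":0,"az":0},{"gripper":0,"tx":0.15,"ty":0.475,"tz":0,"ax":0,"ay":0,"az":0},{"gripper":0,"tx":0.15,"ty":0.475,"tz":0,"ax":0,"ay":0,"az":0},{"gripper":0,"tx":0.15,"ty":0.475,"tz":0,"ax":0,"ay":0,"az":0},{"gripper":0,"tx":0.15,"ty":0.475,"tz":0,"ax":0,"ay":0,"az":0},{"gripper":0,"tx":0.15,"ty":0.475,"tz":0,"ax":0,"ay":0,"az":0},{"gripper":0,"tx":0.15,"ty":0.475,"tz":0,"ax":0,"ay":0,"az":0},{"gripper":0,"tx":0.15,"ty":0.475,"tz":0,"ax":0,"ay":0,"az":0}]'
python3 - <<'E'
from h import *
o=robot.observe(); print(o["time"],o["tool_pos"],o["ee_rot"],o["q"],o["finger_gap"])
c=robot.camera_params("wrist");p,d=robot.get_image("wrist")
np.savez("w1.npz",p=p,d=d,**c); cv2.imwrite("pics/w2.png",p[:,:,::-1])
P=cloud("wrist",d,c)
# hood top plane & fin
m=(np.abs(P[...,2]-119.5)<5)&(P[...,0]>430)&(P[...,1]>60)&(d>0)
q=P[m]; print("hood",np.median(q[:,2]),cv2.minAreaRect(q[:,:2].astype(np.float32)))
m=(P[...,2]>128)&(P[...,2]<158)&(P[...,0]>470)&(P[...,0]<550)&(np.abs(P[...,1]-176)<40)&(d>0)
q=P[m]; v,u=np.nonzero(m); print("fin",len(q),q.mean(0),q[:,2].max(),u.mean(),v.mean(),cv2.minAreaRect(q[q[:,2]>140][:,:2].astype(np.float32)))
E
```

```text
time: 2.15
tool_pos: [496.9, 167.9, 284.9]
ee_rot: [0.0, 0.976, 0.219, -0.001]
force: [-0.4, -0.7, -0.5]
finger_gap: 46.9
gripper_force: 0.0
2.15 [496.88979188 167.94295545 284.86117511] [ 7.92172390e-05  9.75823376e-01  2.18559543e-01 -6.77255026e-04] [ 1.09738770e-01 -1.09716224e-01  1.78628256e+00 -3.08650967e-04
  1.46635507e+00  1.23989121e+00] 46.90436502082755
hood 118.92109982020798 ((533.9553833007812, 354.0763244628906), (161.34674072265625, 499.794189453125), 3.6589596271514893)
fin 251 [512.77844729 178.00792675 146.58739652] 150.44680441406865 251.87250996015936 165.54980079681275 ((511.3678894042969, 177.8401336669922), (23.185754776000977, 12.083100318908691), 25.359661102294922)
```

View pics/w2.png

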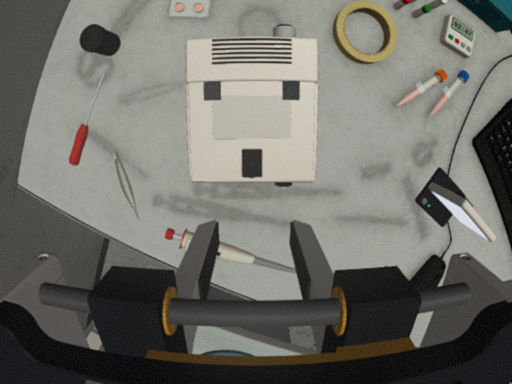

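The wrist view shows the housing at (252,110), the fin at (252,163) and the fingers at (205,260) and (305,260), aligned with the fin. The fin measures 12 x 23 mm at 25.4° at (511,178), which agrees with the top camera to 3 mm. I'll descend with a 25° tilt, fingers pointing forward.

```bash
python3 -m pendant '[{"gripper":0,"tx":0.026,"ty":0.016,"tz":-0.1,"ax":0.119,"ay":-0.251,"az":0},{"gripper":0,"tx":0.026,"ty":0.016,"tz":-0.1,"ax":0.119,"ay":-0.251,"az":0},{"gripper":0,"tx":0.026,"ty":0.016,"tz":-0.1,"ax":0.119,"ay":-0.251,"az":0},{"gripper":0,"tx":0.026,"ty":0.016,"tz":-0.1,"ax":0.119,"ay":-0.251,"az":0},{"gripper":0,"tx":0.026,"ty":0.016,"tz":-0.13,"ax":0.119,"ay":-0.251,"az":0},{"gripper":0,"tx":0.026,"ty":0.016,"tz":-0.16,"ax":0.119,"ay":-0.251,"az":0},{"gripper":0,"tx":0.026,"ty":0.016,"tz":-0.18,"ax":0.119,"ay":-0.251,"az":0},{"gripper":0,"tx":0.026,"ty":0.016,"tz":-0.199,"ax":0.119,"ay":-0.251,"az":0},{"gripper":0.4,"tx":0.026,"ty":0.016,"tz":-0.199,"ax":0.119,"ay":-0.251,"az":0},{"gripper":0.6,"tx":0.026,"ty":0.016,"tz":-0.199,"ax":0.119,"ay":-0.251,"az":0},{"gripper":0.7,"tx":0.026,"ty":0.016,"tz":-0.199,"ax":0.119,"ay":-0.251,"az":0},{"gripper":0.7,"tx":0.026,"ty":0.016,"tz":-0.199,"ax":0.119,"ay":-0.251,"az":0}]'
python3 -m pendant '[{"gripper":0.75,"tx":0,"ty":0,"tz":0,"ax":0,"ay":0,"az":0},{"gripper":0.75,"tx":0,"ty":0,"tz":0,"ax":0,"ay":0,"az":0},{"gripper":0.75,"tx":0,"ty":0,"tz":0,"ax":0,"ay":0,"az":0},{"gripper":0.75,"tx":0,"ty":0,"tz":0,"ax":0,"ay":0,"az":0}]'
python3 -m pendant '[{"gripper":0.77,"tx":0,"ty":0,"tz":0,"ax":0,"ay":0,"az":0},{"gripper":0.77,"tx":0,"ty":0,"tz":0,"ax":0,"ay":0,"az":0},{"gripper":0.77,"tx":0,"ty":0,"tz":0,"ax":0,"ay":0,"az":0},{"gripper":0.77,"tx":0,"ty":0,"tz":0,"ax":0,"ay":0,"az":0}]'
python3 -m pendant '[{"gripper":0.8,"tx":0,"ty":0,"tz":0,"ax":0,"ay":0,"az":0},{"gripper":0.8,"tx":0,"ty":0,"tz":0,"ax":0,"ay":0,"az":0},{"gripper":0.8,"tx":0,"ty":0,"tz":0,"ax":0,"ay":0,"az":0},{"gripper":0.8,"tx":0,"ty":0,"tz":0,"ax":0,"ay":0,"az":0}]'
```

```text
time: 3.2
tool_pos: [518.6, 179.4, 127.5]
ee_rot: [-0.048, 0.953, 0.212, 0.212]
force: [-1.0, 0.7, -0.0]
finger_gap: 23.5
gripper_force: 0.0
time: 3.53
tool_pos: [517.8, 181.0, 127.2]
ee_rot: [-0.049, 0.953, 0.212, 0.211]
force: [-3.1, 4.2, 3.6]
finger_gap: 11.8
gripper_force: 8.9
time: 3.87
tool_pos: [517.9, 181.1, 127.2]
ee_rot: [-0.049, 0.953, 0.213, 0.211]
force: [-3.6, 4.6, 3.8]
finger_gap: 12.0
gripper_force: 30.0
time: 4.2
tool_pos: [517.9, 181.0, 127.2]
ee_rot: [-0.049, 0.953, 0.213, 0.211]
force: [-3.7, 4.6, 3.4]
finger_gap: 12.0
gripper_force: 30.0
```

```bash
cat > sw.py <<'E'
import numpy as np
hx=np.array([.9036,.4283]);hy=np.array([-.4283,.9036])
def tcp(th,k=.5):
    p=np.radians(-25+k*th);t=np.radians(th)
    X=-95.6*np.cos(t)+62.7*np.sin(t)-18.8*np.sin(p);Z=95.6*np.sin(t)+62.7*np.cos(t)-18.8*np.cos(p)
    return np.r_[X*hx,Z]
for a,b in((0,50),(50,98)):
    for th in np.linspace(a,b,11)[1:]:
        d=(tcp(th)-tcp(a))/800; r=.5*(th-a)/90*hy; print(a,round(th),np.round(d,3),np.round(r,3))
E
python3 sw.py
```

```text
0 5 [0.006 0.003 0.01 ] [-0.012  0.025]
0 10 [0.012 0.006 0.019] [-0.024  0.05 ]
0 15 [0.019 0.009 0.027] [-0.036  0.075]
0 20 [0.027 0.013 0.035] [-0.048  0.1  ]
0 25 [0.036 0.017 0.042] [-0.059  0.126]
0 30 [0.045 0.021 0.047] [-0.071  0.151]
0 35 [0.054 0.026 0.052] [-0.083  0.176]
0 40 [0.064 0.03  0.056] [-0.095  0.201]
0 45 [0.074 0.035 0.059] [-0.107  0.226]
0 50 [0.084 0.04  0.061] [-0.119  0.251]
50 55 [0.01  0.005 0.001] [-0.011  0.024]
50 60 [0.02  0.009 0.001] [-0.023  0.048]
50 64 [ 0.03   0.014 -0.   ] [-0.034  0.072]
50 69 [ 0.039  0.019 -0.002] [-0.046  0.096]
50 74 [ 0.049  0.023 -0.005] [-0.057  0.12 ]
50 79 [ 0.058  0.028 -0.009] [-0.069  0.145]
50 84 [ 0.067  0.032 -0.013] [-0.08   0.169]
50 88 [ 0.076  0.036 -0.019] [-0.091  0.193]
50 93 [ 0.084  0.04  -0.025] [-0.103  0.217]
50 98 [ 0.092  0.043 -0.032] [-0.114  0.241]
```

```bash
python3 -m pendant '[{"gripper":0.8,"tx":0.006,"ty":0.003,"tz":0.010,"ax":-0.012,"ay":0.025,"az":0},{"gripper":0.8,"tx":0.012,"ty":0.006,"tz":0.019,"ax":-0.024,"ay":0.05,"az":0},{"gripper":0.8,"tx":0.019,"ty":0.009,"tz":0.027,"ax":-0.036,"ay":0.075,"az":0},{"gripper":0.8,"tx":0.027,"ty":0.013,"tz":0.035,"ax":-0.048,"ay":0.1,"az":0}]'
python3 -m pendant '[{"gripper":0.8,"tx":0.009,"ty":0.004,"tz":0.007,"ax":-0.011,"ay":0.026,"az":0},{"gripper":0.8,"tx":0.018,"ty":0.008,"tz":0.012,"ax":-0.023,"ay":0.051,"az":0},{"gripper":0.8,"tx":0.027,"ty":0.013,"tz":0.017,"ax":-0.035,"ay":0.076,"az":0},{"gripper":0.8,"tx":0.037,"ty":0.017,"tz":0.021,"ax":-0.047,"ay":0.101,"az":0},{"gripper":0.8,"tx":0.047,"ty":0.022,"tz":0.024,"ax":-0.059,"ay":0.126,"az":0},{"gripper":0.8,"tx":0.057,"ty":0.027,"tz":0.026,"ax":-0.071,"ay":0.151,"az":0}]'
```

```text
time: 4.53
tool_pos: [536.5, 190.0, 152.2]
ee_rot: [-0.028, 0.968, 0.216, 0.122]
force: [-3.1, 0.4, -5.3]
finger_gap: 11.3
gripper_force: 30.0
time: 5.03
tool_pos: [583.4, 212.3, 174.8]
ee_rot: [-0.0, 0.976, 0.218, -0.004]
force: [-4.9, -0.3, 0.4]
finger_gap: 11.6
gripper_force: 30.0
```

```bash
python3 -m pendant '[{"gripper":0.8,"tx":0.010,"ty":0.005,"tz":0.001,"ax":-0.011,"ay":0.024,"az":0},{"gripper":0.8,"tx":0.020,"ty":0.009,"tz":0.001,"ax":-0.023,"ay":0.048,"az":0},{"gripper":0.8,"tx":0.030,"ty":0.014,"tz":0,"ax":-0.034,"ay":0.072,"az":0},{"gripper":0.8,"tx":0.039,"ty":0.019,"tz":-0.002,"ax":-0.046,"ay":0.096,"az":0},{"gripper":0.8,"tx":0.049,"ty":0.023,"tz":-0.005,"ax":-0.057,"ay":0.12,"az":0},{"gripper":0.8,"tx":0.058,"ty":0.028,"tz":-0.009,"ax":-0.069,"ay":0.145,"az":0},{"gripper":0.8,"tx":0.067,"ty":0.032,"tz":-0.013,"ax":-0.08,"ay":0.169,"az":0},{"gripper":0.8,"tx":0.076,"ty":0.036,"tz":-0.019,"ax":-0.091,"ay":0.193,"az":0},{"gripper":0.8,"tx":0.084,"ty":0.04,"tz":-0.025,"ax":-0.103,"ay":0.217,"az":0},{"gripper":0.8,"tx":0.092,"ty":0.043,"tz":-0.032,"ax":-0.114,"ay":0.241,"az":0},{"gripper":0.8,"tx":0.092,"ty":0.043,"tz":-0.032,"ax":-0.114,"ay":0.241,"az":0}]'
python3 - <<'E'
from h import *
T=robot.get_image("top");P=cloud("top",T[1]);cv2.imwrite("pics/t2.png",cv2.resize(T[0][120:210,150:270,::-1],None,fx=5,fy=5,interpolation=cv2.INTER_CUBIC))
E
```

```text
time: 5.95
tool_pos: [659.4, 248.5, 148.2]
ee_rot: [0.045, 0.954, 0.213, -0.204]
force: [-0.8, 4.6, 0.9]
finger_gap: 11.6
gripper_force: 30.0
```

View pics/t2.png

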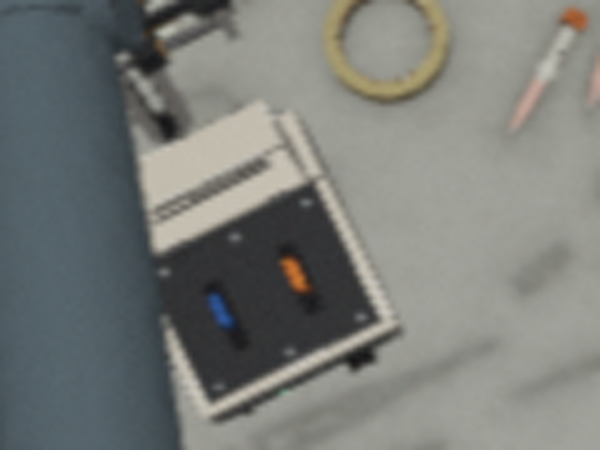

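The hood is open. Orange tab at crop (296,273), in the right slot; blue tab at (220,310), in the left slot. Releasing and backing off.

```bash
python3 -m pendant '[{"gripper":0.4,"tx":0,"ty":0,"tz":0,"ax":0,"ay":0,"az":0},{"gripper":0.4,"tx":0,"ty":0,"tz":0,"ax":0,"ay":0,"az":0},{"gripper":0.4,"tx":0,"ty":0,"tz":0,"ax":0,"ay":0,"az":0},{"gripper":0.4,"tx":0.019,"ty":0.009,"tz":0.046,"ax":0,"ay":0,"az":0},{"gripper":0.4,"tx":0.038,"ty":0.018,"tz":0.091,"ax":0,"ay":0,"az":0},{"gripper":0.4,"tx":0.038,"ty":0.018,"tz":0.16,"ax":0,"ay":0,"az":0},{"gripper":0.2,"tx":0.038,"ty":0.018,"tz":0.16,"ax":0,"ay":0,"az":0},{"gripper":0.2,"tx":0.038,"ty":0.018,"tz":0.16,"ax":0.115,"ay":-0.242,"az":0},{"gripper":0.2,"tx":0.038,"ty":0.018,"tz":0.16,"ax":0.115,"ay":-0.242,"az":0},{"gripper":0.2,"tx":0.038,"ty":0.018,"tz":0.16,"ax":0.115,"ay":-0.242,"az":0},{"gripper":0.2,"tx":0.038,"ty":0.018,"tz":0.16,"ax":0.115,"ay":-0.242,"az":0}]'
python3 -m pendant '[{"gripper":0.2,"tx":-0.231,"ty":-0.141,"tz":0,"ax":0,"ay":0,"az":0},{"gripper":0.2,"tx":-0.231,"ty":-0.141,"tz":0,"ax":0,"ay":0,"az":0},{"gripper":0.2,"tx":-0.231,"ty":-0.141,"tz":0,"ax":0,"ay":0,"az":0},{"gripper":0.2,"tx":-0.231,"ty":-0.141,"tz":0,"ax":0,"ay":0,"az":0},{"gripper":0.2,"tx":-0.231,"ty":-0.141,"tz":0,"ax":0,"ay":0,"az":0},{"gripper":0.2,"tx":-0.231,"ty":-0.141,"tz":0,"ax":0,"ay":0,"az":0},{"gripper":0.2,"tx":-0.231,"ty":-0.141,"tz":0,"ax":0,"ay":0,"az":0},{"gripper":0.2,"tx":-0.231,"ty":-0.141,"tz":0,"ax":0,"ay":0,"az":0}]'
python3 - <<'E'
from h import *
o=robot.observe(); print(o["time"],o["tool_pos"],o["ee_rot"],o["q"],o["finger_gap"])
c=robot.camera_params("wrist");p,d=robot.get_image("wrist")
np.savez("w3.npz",p=p,d=d,**c); cv2.imwrite("pics/w3.png",p[:,:,::-1])
tp,td=robot.get_image("top")
def tab(n,p,d,c,roi):
    hsv=cv2.cvtColor(p,cv2.COLOR_RGB2HSV); P=cloud(n,d,c)
    m=(hsv[...,0]>5)&(hsv[...,0]<25)&(hsv[...,1]>130)&(hsv[...,2]>90)&(d>0)
    m&=(np.abs(P[...,0]-554)<60)&(np.abs(P[...,1]-163)<60)&(P[...,2]>60)
    v,u=np.nonzero(m); q=P[m]; print(n,len(q),u.mean(),v.mean(),q.mean(0),np.percentile(q[:,2],95))
    uv=np.c_[u,v]; t=q[:,2]>106
    print(cv2.minAreaRect(q[:,:2].astype(np.float32)), cv2.minAreaRect(onplane(n,uv[t],112,c)[:,:2].astype(np.float32)),t.sum())
tab("wrist",p,d,c,None);tab("top",tp,td,robot.camera_params("top"),None)
for n,dd,cc in(("wrist",d,c),("top",td,robot.camera_params("top"))):
    P=cloud(n,dd,cc);hx=np.array([.9036,.4283]);hy=np.array([-.4283,.9036])
    r=P[...,:2]-[597.2,218.4];a=r@hx;b=r@hy
    m=(np.abs(b)<80)&(np.abs(a)<130)&(P[...,2]>125)&(P[...,2]<215)&(dd>0); q=np.c_[a[m],b[m],P[...,2][m]]
    if len(q): print(n,"hood a,b,z pct",len(q),np.percentile(q,[2,25,50,75,98],axis=0).round(0).tolist())
E
```

```text
time: 6.92
tool_pos: [687.6, 259.8, 278.5]
ee_rot: [-0.001, 0.976, 0.217, 0.003]
force: [0.1, -0.9, -1.0]
finger_gap: 37.2
gripper_force: 0.0
time: 7.58
tool_pos: [504.8, 147.7, 278.1]
ee_rot: [-0.0, 0.976, 0.217, 0.002]
force: [0.3, 1.1, 0.6]
finger_gap: 37.8
gripper_force: 0.0
7.5833 [504.8238482  147.68550511 278.13256092] [-4.80417916e-04  9.76137109e-01  2.17145631e-01  1.97199106e-03] [ 6.80206515e-02 -1.05937516e-01  1.79487547e+00  1.55422217e-03
  1.44890007e+00  1.20085123e+00] 37.770036104385284
wrist 971 251.01235839340885 294.26982492276005 [531.47902401 159.99157357 346.55226534] 403.09108144152805
((543.6560668945312, 161.91213989257812), (46.71624755859375, 75.20657348632812), 25.690462112426758) ((328.08648681640625, -13.61126708984375), (410.4745178222656, 444.26605224609375), 85.01010131835938) 954<stdin>:10: RuntimeWarning: Mean of empty slice.
  ret = ret.dtype.type(ret / rcount)
  ret = um.true_divide(
Traceback (most recent call last):
IndexError: index -1 is out of bounds for axis 0 with size 0
```

View pics/w3.png

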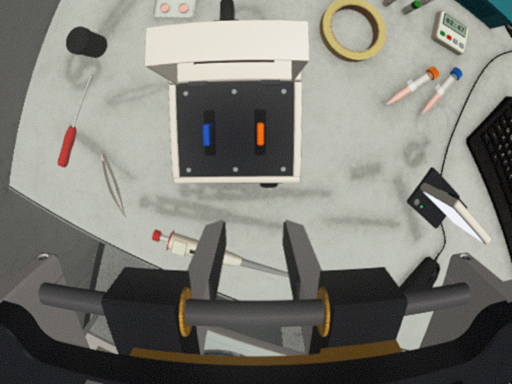

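The wrist view shows the hood standing up at (227,50), the orange tab at (261,134) with its slot in the housing's right side, and the blue tab at (208,134). My mask had also caught gripper parts, so I'll measure again with a height limit.

```bash
python3 - <<'E'
from h import *
W=np.load("w3.npz");p,d=W["p"],W["d"];c={k:W[k] for k in("cx","cy","xyz","orientation","vertical_fov")}
P=cloud("wrist",d,c);hsv=cv2.cvtColor(p,cv2.COLOR_RGB2HSV)
hx=np.array([.9036,.4283]);hy=np.array([-.4283,.9036])
def rep(name,m):
    v,u=np.nonzero(m);q=P[m];top=q[:,2]>np.percentile(q[:,2],97)-4
    print(name,len(q),u.min(),u.max(),v.min(),v.max(),"z",np.percentile(q[:,2],[3,97]).round(1),"top",q[top].mean(0).round(1),top.sum(),cv2.minAreaRect(q[top][:,:2].astype(np.float32)))
z=(P[...,2]>60)&(P[...,2]<130)&(d>0)&(np.arange(384)[:,None]<200)
rep("orange",(hsv[...,0]>5)&(hsv[...,0]<25)&(hsv[...,1]>130)&z&(abs(P[...,0]-554)<50)&(abs(P[...,1]-163)<50))
rep("blue",(hsv[...,0]>100)&(hsv[...,0]<130)&(hsv[...,1]>130)&z)
m=(hsv[...,2]<80)&z&(abs(P[...,2]-80)<4);q=P[m];print("deck",np.median(q[:,2]),cv2.minAreaRect(q[:,:2].astype(np.float32)))
r=P[...,:2]-[597.2,218.4];a=r@hx;b=r@hy
m=(abs(b)<85)&(abs(a)<130)&(P[...,2]>100)&(P[...,2]<230)&(d>0)&(np.arange(384)[:,None]<110)&(a>-20)
q=np.c_[a[m],b[m],P[...,2][m]]; print("hood",np.percentile(q,[2,25,50,75,98],axis=0).round(0).tolist())
o=robot.camera_params("wrist");print(c["xyz"])
E
```

```text
orange 198 256 264 122 145 z [ 82.3 112.2] top [554.6 163.5 110.8] 149 ((554.5986328125, 163.31591796875), (24.81574058532715, 7.081212997436523), 25.383188247680664)
blue 181 202 453 123 195 z [ 80.  112.3] top [527.1 220.5 110.8] 138 ((527.032958984375, 220.35092163085938), (25.045230865478516, 7.459531307220459), 23.280990600585938)
deck 79.24368118663133 ((593.1746215820312, 62.86964416503906), (131.31515502929688, 435.0466003417969), 20.482114791870117)
hood [[9.0, -71.0, 123.0], [18.0, -36.0, 196.0], [28.0, -0.0, 197.0], [39.0, 37.0, 198.0], [62.0, 72.0, 199.0]]
[578.37583968 181.95006902 456.8858925 ]
```

```bash
python3 -m pendant '[{"gripper":0.2,"tx":0.062,"ty":0.0195,"tz":0,"ax":0,"ay":0,"az":0.004},{"gripper":0.2,"tx":0.062,"ty":0.0195,"tz":0,"ax":0,"ay":0,"az":0.004},{"gripper":0.2,"tx":0.062,"ty":0.0195,"tz":-0.05,"ax":0,"ay":0,"az":0.004},{"gripper":0.2,"tx":0.062,"ty":0.0195,"tz":-0.1,"ax":0,"ay":0,"az":0.004},{"gripper":0.2,"tx":0.062,"ty":0.0195,"tz":-0.14,"ax":0,"ay":0,"az":0.004},{"gripper":0.2,"tx":0.062,"ty":0.0195,"tz":-0.18,"ax":0,"ay":0,"az":0.004},{"gripper":0.2,"tx":0.062,"ty":0.0195,"tz":-0.2,"ax":0,"ay":0,"az":0.004},{"gripper":0.2,"tx":0.062,"ty":0.0195,"tz":-0.2,"ax":0,"ay":0,"az":0.004}]'
python3 - <<'E'
from h import *
c=robot.camera_params("wrist");o=robot.observe();print(o["tool_pos"].round(1))
p,d=robot.get_image("wrist");P=cloud("wrist",d,c);hsv=cv2.cvtColor(p,cv2.COLOR_RGB2HSV)
m=(hsv[...,0]>5)&(hsv[...,0]<25)&(hsv[...,1]>130)&(P[...,2]>60)&(P[...,2]<130)&(d>0)&(abs(P[...,0]-554)<50)&(abs(P[...,1]-163)<50)
v,u=np.nonzero(m);q=P[m]; print(len(q))
if len(q): t=q[:,2]>107;print(u.mean(),v.mean(),q[t].mean(0),cv2.minAreaRect(q[t][:,:2].astype(np.float32)))
cv2.imwrite("pics/w4.png",p[:,:,::-1])
E
```

```text
time: 8.35
tool_pos: [551.6, 163.7, 111.9]
ee_rot: [-0.001, 0.975, 0.221, -0.004]
force: [-0.1, -0.6, -0.0]
finger_gap: 37.7
gripper_force: 0.0
[551.6 163.7 111.9]
661
256.55673222390317 224.38880484114978 [555.61935635 163.35275006 110.72997274] ((555.01025390625, 162.992919921875), (25.26837730407715, 6.763893127441406), 25.709678649902344)
```

View pics/w4.png

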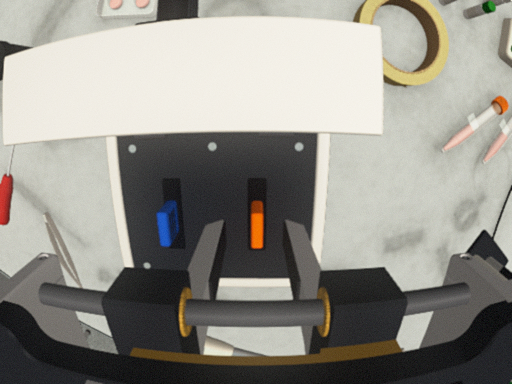

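The orange tab sits at (257,225) between the open fingers at (205,250) and (302,250); the blue one is well clear. I'll let the arm settle and check the reading before the final descent.

```bash
for i in 1 2 3; do python3 -m pendant '[{"gripper":0.2,"tx":0,"ty":0,"tz":0,"ax":0,"ay":0,"az":0}]' | sed -n 2,3p; done
```

```text
tool_pos: [555.4, 163.9, 118.2]
ee_rot: [-0.001, 0.975, 0.221, 0.002]
tool_pos: [555.9, 163.8, 119.5]
ee_rot: [-0.0, 0.975, 0.221, 0.003]
tool_pos: [555.7, 163.7, 119.6]
ee_rot: [-0.0, 0.975, 0.221, 0.003]
```

```bash
python3 -m pendant '[{"gripper":0.2,"tx":-0.001,"ty":-0.0005,"tz":-0.02,"ax":0,"ay":0,"az":0},{"gripper":0.2,"tx":-0.001,"ty":-0.0005,"tz":-0.041,"ax":0,"ay":0,"az":0},{"gripper":0.2,"tx":-0.001,"ty":-0.0005,"tz":-0.041,"ax":0,"ay":0,"az":0},{"gripper":0.2,"tx":-0.001,"ty":-0.0005,"tz":-0.041,"ax":0,"ay":0,"az":0},{"gripper":0.6,"tx":-0.001,"ty":-0.0005,"tz":-0.041,"ax":0,"ay":0,"az":0},{"gripper":0.75,"tx":-0.001,"ty":-0.0005,"tz":-0.041,"ax":0,"ay":0,"az":0},{"gripper":0.75,"tx":-0.001,"ty":-0.0005,"tz":-0.041,"ax":0,"ay":0,"az":0},{"gripper":0.8,"tx":-0.001,"ty":-0.0005,"tz":-0.041,"ax":0,"ay":0,"az":0},{"gripper":0.82,"tx":-0.001,"ty":-0.0005,"tz":-0.041,"ax":0,"ay":0,"az":0},{"gripper":0.83,"tx":-0.001,"ty":-0.0005,"tz":-0.041,"ax":0,"ay":0,"az":0},{"gripper":0.83,"tx":-0.001,"ty":-0.0005,"tz":-0.041,"ax":0,"ay":0,"az":0},{"gripper":0.83,"tx":-0.001,"ty":-0.0005,"tz":-0.041,"ax":0,"ay":0,"az":0}]'
python3 -m pendant '[{"gripper":0.835,"tx":0,"ty":0,"tz":0,"ax":0,"ay":0,"az":0},{"gripper":0.835,"tx":0,"ty":0,"tz":0,"ax":0,"ay":0,"az":0},{"gripper":0.835,"tx":0,"ty":0,"tz":0,"ax":0,"ay":0,"az":0}]'
```

```text
time: 9.65
tool_pos: [553.4, 163.0, 84.8]
ee_rot: [-0.001, 0.975, 0.221, 0.001]
force: [2.1, -0.5, 0.9]
finger_gap: 8.2
gripper_force: 0.5
time: 9.9
tool_pos: [553.4, 163.0, 84.8]
ee_rot: [-0.0, 0.975, 0.221, 0.001]
force: [0.1, -0.8, 1.2]
finger_gap: 8.0
gripper_force: 8.4
```

```bash
python3 -m pendant '[{"gripper":0.836,"tx":0,"ty":0,"tz":0.005,"ax":0,"ay":0,"az":0},{"gripper":0.836,"tx":0,"ty":0,"tz":0.012,"ax":0,"ay":0,"az":0},{"gripper":0.836,"tx":0,"ty":0,"tz":0.02,"ax":0,"ay":0,"az":0},{"gripper":0.836,"tx":0,"ty":0,"tz":0.028,"ax":0,"ay":0,"az":0}]'
python3 -m pendant '[{"gripper":0.836,"tx":0,"ty":0,"tz":0.01,"ax":0,"ay":0,"az":0},{"gripper":0.836,"tx":0,"ty":0,"tz":0.02,"ax":0,"ay":0,"az":0},{"gripper":0.836,"tx":0,"ty":0,"tz":0.03,"ax":0,"ay":0,"az":0},{"gripper":0.836,"tx":0,"ty":0,"tz":0.04,"ax":0,"ay":0,"az":0},{"gripper":0.836,"tx":0,"ty":0,"tz":0.05,"ax":0,"ay":0,"az":0},{"gripper":0.836,"tx":0,"ty":0,"tz":0.06,"ax":0,"ay":0,"az":0},{"gripper":0.836,"tx":0,"ty":0,"tz":0.075,"ax":0,"ay":0,"az":0},{"gripper":0.836,"tx":0,"ty":0,"tz":0.09,"ax":0,"ay":0,"az":0},{"gripper":0.836,"tx":0,"ty":0,"tz":0.105,"ax":0,"ay":0,"az":0},{"gripper":0.836,"tx":0,"ty":0,"tz":0.12,"ax":0,"ay":0,"az":0},{"gripper":0.836,"tx":0,"ty":0,"tz":0.13,"ax":0,"ay":0,"az":0},{"gripper":0.836,"tx":0,"ty":0,"tz":0.13,"ax":0,"ay":0,"az":0}]'
python3 - <<'E'
from h import *
p,d=robot.get_image("wrist");cv2.imwrite("pics/w5.png",p[:,:,::-1])
s,_=robot.get_image("side");cv2.imwrite("pics/s5.png",s[:,:,::-1])
E
```

```text
time: 10.23
tool_pos: [553.1, 163.1, 107.7]
ee_rot: [-0.001, 0.975, 0.221, 0.001]
force: [-0.6, -0.3, -0.5]
finger_gap: 7.7
gripper_force: 10.0
time: 11.23
tool_pos: [554.5, 163.2, 213.9]
ee_rot: [-0.0, 0.975, 0.221, 0.003]
force: [1.0, -0.1, -0.5]
finger_gap: 8.4
gripper_force: 10.0
```

View pics/w5.png

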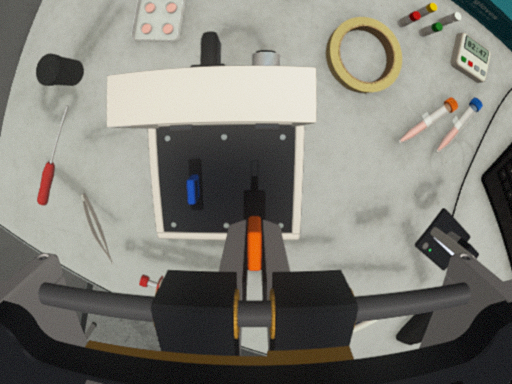

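The slide is held (orange tab between the fingers at (255,243)), the right slot is empty and blue is still seated. Next I refine the panel pose from the pictures already stored.

```bash
cat > pan.py <<'E'
from h import *
def panel(n,d,c,tag):
    P=cloud(n,d,c); m=(d>0)&(abs(P[...,0]-580)<60)&(abs(P[...,1]+176)<85)
    if n=="wrist": m&=np.arange(384)[:,None]<255
    q=P[m]; t=q[q[:,2]>124]; t=t[t[:,2]<136]
    print(tag,"top",len(t),t.mean(0).round(1),cv2.minAreaRect(t[:,:2].astype(np.float32)))
    f=q[(q[:,2]>40)&(q[:,2]<118)]
    if len(f)>30:
        # plane in xy (vertical)
        for _ in range(4):
            mu=f.mean(0);w,V=np.linalg.eigh(np.cov((f-mu).T));r=(f-mu)@V[:,0];f=f[abs(r)<max(2,2*r.std())]
        n_=V[:,0]*np.sign(V[0,0]);print("   face",len(f),mu.round(1),n_.round(3),"yaw",np.degrees(np.arctan2(n_[1],n_[0])).round(2),"rms",r.std().round(2), "extent z",np.percentile(f[:,2],[1,99]).round(0))
if __name__=="__main__":
    for k in("w1","w3"):
        W=np.load(k+".npz");panel("wrist",W["d"],{a:W[a] for a in("cx","cy","xyz","orientation")},k)
    for k in("top","side"): panel(k,np.load(k+"0.npz")["d"],robot.camera_params(k),k)
E
python3 pan.py
```

```text
w1 top 405 [ 586.5 -169.2  127.3] ((586.0980224609375, -174.8571014404297), (115.19715881347656, 14.296829223632812), 80.17206573486328)
   face 530 [ 583.5 -153.2   81.4] [ 0.976 -0.219 -0.001] yaw -12.67 rms 2.12 extent z [ 41. 117.]
w3 top 452 [ 586.5 -169.4  127.2] ((585.815673828125, -174.76651000976562), (117.20396423339844, 14.150503158569336), 79.78055572509766)
   face 521 [ 584.3 -150.4   81.3] [ 0.974 -0.226  0.003] yaw -13.06 rms 2.33 extent z [ 41. 117.]
top top 107 [ 582.5 -177.6  128.1] ((582.3876953125, -177.1156768798828), (115.39926147460938, 14.735248565673828), 79.18650817871094)
   face 91 [ 575.2 -177.2   79.6] [ 0.984 -0.179 -0.   ] yaw -10.31 rms 0.61 extent z [ 41. 117.]
side top 129 [ 585.8 -178.7  128.9] ((585.59912109375, -177.95896911621094), (118.13666534423828, 14.998236656188965), 79.18392944335938)
   face 247 [ 591.1 -178.8   83. ] [ 0.984 -0.177  0.   ] yaw -10.18 rms 1.11 extent z [ 42. 117.]
```

The views agree: panel face centre about (577,-176), yaw -10.3°, top at z≈128 (given 129). I'll carry the slide at height to a stand-off 120 mm in front, turning +54° so that the glass is parallel to the panel.

```bash
python3 -m pendant '[{"gripper":0.836,"tx":-0.004,"ty":-0.015,"tz":0,"ax":0,"ay":0,"az":0.025},{"gripper":0.836,"tx":-0.012,"ty":-0.04,"tz":0,"ax":0,"ay":0,"az":0.07},{"gripper":0.836,"tx":-0.024,"ty":-0.08,"tz":0,"ax":0,"ay":0,"az":0.13},{"gripper":0.836,"tx":-0.036,"ty":-0.12,"tz":0,"ax":0,"ay":0,"az":0.19},{"gripper":0.836,"tx":-0.048,"ty":-0.16,"tz":0,"ax":0,"ay":0,"az":0.25},{"gripper":0.836,"tx":-0.06,"ty":-0.2,"tz":0,"ax":0,"ay":0,"az":0.31},{"gripper":0.836,"tx":-0.072,"ty":-0.24,"tz":0,"ax":0,"ay":0,"az":0.37},{"gripper":0.836,"tx":-0.084,"ty":-0.28,"tz":0,"ax":0,"ay":0,"az":0.43},{"gripper":0.836,"tx":-0.096,"ty":-0.32,"tz":0,"ax":0,"ay":0,"az":0.49},{"gripper":0.836,"tx":-0.106,"ty":-0.355,"tz":0,"ax":0,"ay":0,"az":0.54},{"gripper":0.836,"tx":-0.114,"ty":-0.385,"tz":0,"ax":0,"ay":0,"az":0.58},{"gripper":0.836,"tx":-0.119,"ty":-0.399,"tz":0,"ax":0,"ay":0,"az":0.602}]'
python3 -m pendant '[{"gripper":0.836,"tx":0,"ty":0,"tz":0,"ax":0,"ay":0,"az":0},{"gripper":0.836,"tx":0,"ty":0,"tz":0,"ax":0,"ay":0,"az":0},{"gripper":0.836,"tx":0,"ty":0,"tz":0,"ax":0,"ay":0,"az":0}]'
python3 - <<'E'
from h import *
from pan import panel
o=robot.observe();print(o["tool_pos"],o["q"])
c=robot.camera_params("wrist");p,d=robot.get_image("wrist");np.savez("w6.npz",p=p,d=d,**c);cv2.imwrite("pics/w6.png",p[:,:,::-1])
panel("wrist",d,c,"w6")
p,d=robot.get_image("top");c=robot.camera_params("top");np.savez("t6.npz",p=p,d=d,**c)
E
```

```text
time: 12.33
tool_pos: [456.7, -158.3, 210.1]
ee_rot: [-0.002, 0.768, 0.641, 0.0]
force: [-0.1, 0.5, -1.1]
finger_gap: 8.0
gripper_force: 10.0
time: 12.58
tool_pos: [457.9, -155.3, 210.5]
ee_rot: [-0.002, 0.768, 0.64, 0.001]
force: [0.2, 0.1, -0.1]
finger_gap: 8.2
gripper_force: 10.0
[ 457.89354204 -155.32173908  210.48283568] [-0.56326062 -0.15948334  1.96646027  0.00206645  1.33733241 -0.38310997]
w6 top 1392 [ 584.8 -172.5  127.4] ((585.0516357421875, -175.93392944335938), (116.39179992675781, 14.1104736328125), 79.67475891113281)
   face 2437 [ 578.6 -171.8   83.1] [ 0.984 -0.177  0.001] yaw -10.21 rms 0.52 extent z [ 41. 117.]
```

View pics/w6.png

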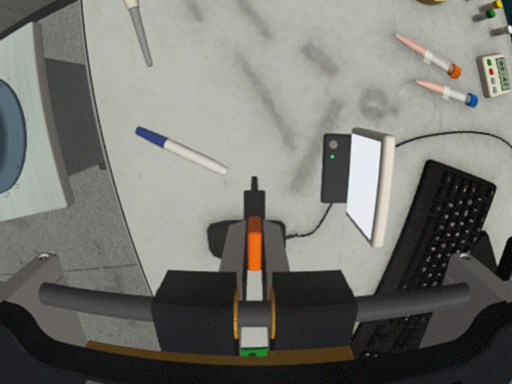

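The white panel's lit face is at (367,185). The slide hangs from the fingers at (255,243), its frame edge-on at (255,205). This view puts the face centre at about (578,-175), yaw -10.2°. I'll check how the slide hangs in the grip.

```bash
python3 - <<'E'
from h import *
W=np.load("w6.npz");p,d=W["p"],W["d"];c={k:W[k] for k in("cx","cy","xyz","orientation","vertical_fov")}
o=robot.observe();P=cloud("wrist",d,c)
L=rot(o["ee_rot"]).inv().apply((P.reshape(-1,3)-o["tool_pos"])).reshape(P.shape)
hsv=cv2.cvtColor(p,cv2.COLOR_RGB2HSV)
m=(hsv[...,0]>5)&(hsv[...,0]<25)&(hsv[...,1]>130)&(d>0)&(abs(L[...,2])<45)&(abs(L[...,1])<20);q=L[m];print("tab",len(q),q.min(0).round(1),q.max(0).round(1),q.mean(0).round(1))
m=(d>0)&(L[...,2]>-5)&(L[...,2]<75)&(abs(L[...,1])<15)&(abs(L[...,0])<45);q=L[m]
for a in range(-4,72,6):
    s=q[(q[:,2]>=a)&(q[:,2]<a+6)]
    if len(s): print(a,len(s),"x",np.percentile(s[:,0],[5,50,95]).round(1),"y",np.percentile(s[:,1],[5,50,95]).round(1))
E
```

```text
tab 787 [-28.7  -3.6 -39.7] [13.4  5.3  3.2] [  4.3   0.8 -22.4]
-4 345 x [ 8.8 17.7 27.7] y [-5.   0.8  7.1]
2 342 x [10.5 20.9 28.9] y [-5.6  0.8  7.3]
14 1 x [25.2 25.2 25.2] y [-0.6 -0.6 -0.6]
20 19 x [24.8 25.  25.1] y [-1.3  0.8  3.6]
26 14 x [24.7 25.  25.2] y [-0.7  1.1  2.5]
32 12 x [24.5 25.1 25.4] y [-0.3  1.5  3. ]
38 12 x [24.7 24.9 25. ] y [-0.7  1.2  3.1]
44 8 x [24.8 24.9 25.1] y [-0.8  0.8  2.8]
50 11 x [24.7 24.9 25.1] y [-0.8  1.6  3.2]
56 10 x [24.8 25.  25.2] y [-0.5  1.2  2.9]
```

The frame edge stays at tool x = 25.0 mm along its whole height, so it hangs upright and centred. Moving in to TCP about (528.6,-166.2,109.8).

```bash
python3 -m pendant '[{"gripper":0.836,"tx":0.02,"ty":-0.003,"tz":0,"ax":0,"ay":0,"az":0.001},{"gripper":0.836,"tx":0.04,"ty":-0.006,"tz":-0.01,"ax":0,"ay":0,"az":0.002},{"gripper":0.836,"tx":0.055,"ty":-0.009,"tz":-0.025,"ax":0,"ay":0,"az":0.002},{"gripper":0.836,"tx":0.06,"ty":-0.009,"tz":-0.045,"ax":0,"ay":0,"az":0.002},{"gripper":0.836,"tx":0.065,"ty":-0.01,"tz":-0.065,"ax":0,"ay":0,"az":0.002},{"gripper":0.836,"tx":0.07,"ty":-0.011,"tz":-0.085,"ax":0,"ay":0,"az":0.002},{"gripper":0.836,"tx":0.075,"ty":-0.012,"tz":-0.1,"ax":0,"ay":0,"az":0.002},{"gripper":0.836,"tx":0.08,"ty":-0.0125,"tz":-0.115,"ax":0,"ay":0,"az":0.002},{"gripper":0.836,"tx":0.085,"ty":-0.013,"tz":-0.122,"ax":0,"ay":0,"az":0.002},{"gripper":0.836,"tx":0.087,"ty":-0.0135,"tz":-0.125,"ax":0,"ay":0,"az":0.002},{"gripper":0.836,"tx":0.087,"ty":-0.0135,"tz":-0.125,"ax":0,"ay":0,"az":0.002},{"gripper":0.836,"tx":0.087,"ty":-0.0135,"tz":-0.125,"ax":0,"ay":0,"az":0.002}]'
python3 -m pendant '[{"gripper":0.836,"tx":0,"ty":0,"tz":0,"ax":0,"ay":0,"az":0},{"gripper":0.836,"tx":0,"ty":0,"tz":0,"ax":0,"ay":0,"az":0},{"gripper":0.836,"tx":0,"ty":0,"tz":0,"ax":0,"ay":0,"az":0}]'
python3 - <<'E'
from h import *
from pan import panel
o=robot.observe();c=robot.camera_params("wrist");p,d=robot.get_image("wrist");cv2.imwrite("pics/w7.png",p[:,:,::-1])
print(o["tool_pos"].round(1),np.degrees(2*np.arctan2(o["ee_rot"][2],o["ee_rot"][1])))
P=cloud("wrist",d,c);L=rot(o["ee_rot"]).inv().apply((P.reshape(-1,3)-o["tool_pos"])).reshape(P.shape)
m=(d>0)&(L[...,2]>12)&(L[...,2]<75)&(abs(L[...,1])<10)&(abs(L[...,0]-25)<8);q=L[m];print("frame edge",len(q),np.median(q,axis=0),q[:,2].min(),q[:,2].max())
m=(d>0)&(L[...,1]>25)&(L[...,1]<70)&(P[...,2]>40)&(P[...,2]<115);q=L[m];print("face dist y",np.percentile(q[:,1],[5,50,95]),len(q))
m=(d>0)&(abs(L[...,1]-57)<14)&(P[...,2]>123)&(P[...,2]<136);q=P[m];print("top",len(q),cv2.minAreaRect(q[:,:2].astype(np.float32)))
E
```

```text
time: 13.68
tool_pos: [528.1, -167.1, 111.7]
ee_rot: [-0.001, 0.767, 0.642, 0.001]
force: [0.6, 0.1, 0.1]
finger_gap: 7.8
gripper_force: 10.0
time: 13.93
tool_pos: [527.8, -167.2, 111.7]
ee_rot: [-0.0, 0.767, 0.642, 0.001]
force: [-0.2, 0.1, -1.0]
finger_gap: 8.2
gripper_force: 10.0
[ 527.8 -167.2  111.7] 79.83991499955253
frame edge 87 [25.17241177  0.95700392 37.02946591] 20.190079539351924 61.6909093951972
face dist y [50.27941586 50.75457727 52.90587893] 3043
top 2714 ((587.6126098632812, -163.90904235839844), (92.32386016845703, 14.770695686340332), 79.72972869873047)
```

View pics/w7.png

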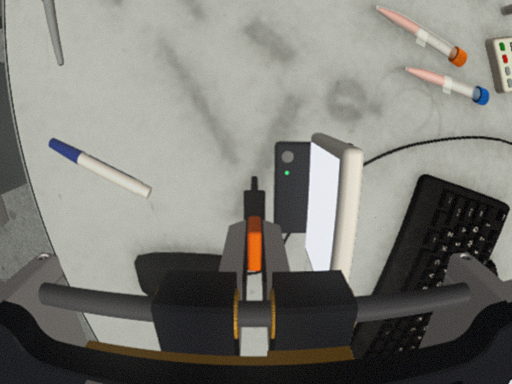

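The slide hangs about 50 mm off the lit face at (322,205), parallel to it and touching nothing. One small trim of -1.6 mm in z and +0.8 mm in y, hold, then hand in.

```bash
python3 -m pendant '[{"gripper":0.836,"tx":0,"ty":0.001,"tz":-0.002,"ax":0,"ay":0,"az":0},{"gripper":0.836,"tx":0,"ty":0.001,"tz":-0.002,"ax":0,"ay":0,"az":0},{"gripper":0.836,"tx":0,"ty":0.001,"tz":-0.002,"ax":0,"ay":0,"az":0},{"gripper":0.836,"tx":0,"ty":0.001,"tz":-0.002,"ax":0,"ay":0,"az":0},{"gripper":0.836,"tx":0,"ty":0.001,"tz":-0.002,"ax":0,"ay":0,"az":0},{"gripper":0.836,"tx":0,"ty":0.001,"tz":-0.002,"ax":0,"ay":0,"az":0}]'
python3 -c "
from rig import robot
print(robot.finish_job())"
```

```text
time: 14.48
tool_pos: [527.6, -166.2, 109.4]
ee_rot: [-0.001, 0.767, 0.642, 0.001]
force: [-0.2, 0.1, -1.5]
finger_gap: 7.7
gripper_force: 10.0
the job is handed in; nothing more can be done
None
```

The job is handed in at 14.5 s with no verdict returned: the hood stands open at about 98°, and the orange slide hangs upright at about 10 N grip, centred on the panel and parallel to it, about 50 mm off the lit face, with the blue slide still seated.

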